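# Centre the stone's stand on its plinth

### The job

The little cup stand with the ball-shaped stone on it stands off-centre on the round wooden plinth. With light taps or nudges of the fingertips, centre the stand in the middle of the plinth's top, upright with the stone still sitting on it, then take the hand away. Do not grip, lift, tip or hit the stand or the stone hard, and leave the stand on the square block and everything else on the counter alone.

Things in the scene. Friction and masses are not known exactly. Their poses are not given: they have to be found in the camera images.
- plinth: Round wooden plinth, a plain upright cylinder 120 mm in diameter and 50 mm high with a flat, unmarked top; fixed to the counter. Its origin is the centre of its underside, on the counter.
- plinth_top (a point): Centre of the round plinth's flat top, 50 mm above the counter: the spot over which the stand has to be centred.
- stand: The loose stand to be centred: dark steel, 0.16 kg; foot 44 mm in diameter, 12 mm thick; stem 12 mm wide, 8 mm high; cup 25 mm in diameter, rim 26.5 mm up; 54 mm high with its stone. Top-heavy: pushed at the foot it slides (1 to 2 N), pushed high up it may tip. Origin: centre of the foot's underside, z up. Starts 20 to 31 mm off-centre, in any direction, wholly on the plinth.
- stand_seat (a point): The point 39 mm above the stand's underside on its axis where the centre of the stone is while the stone sits properly in the cup.
- stone: Rough round stone, a ball 30 mm in diameter (about 0.04 kg), resting loose on the cup of the stand, held by nothing but its weight. Origin at its centre.
- stand2: Bystander: an equal stand on a square wooden block (100 by 100 mm, 30 mm high), carrying an equal stone and already centred. Origin at the centre of its underside.
- stone2: Bystander: equal ball-shaped stone, 30 mm in diameter, on that second stand. Origin at its centre.
- rock_a: Bystander: broken rock about 75 by 55 by 40 mm high lying on the counter between plinth and block, nearer the robot. Origin under its middle.
- rock_b: Bystander: broken rock about 60 by 52 by 38 mm high lying on the counter between plinth and block, farther from the robot. Origin under its middle.
- rock_c: Bystander: broken rock about 80 by 58 by 42 mm high beyond plinth and block. Origin under its middle.
- mug: Bystander: white mug, 76 mm in diameter and 85 mm high, on the robot's left. Origin under its middle.
- brush: Bystander: brush lying flat on the robot's right. Origin on its underside.
- lens: Bystander: hand lens lying flat, 60 mm in diameter and 10 mm thick with a 75 mm handle, beyond plinth and block on the robot's left. Origin under the lens.

How it is judged:
At the end, for the whole second after the job is handed in: The stand's axis is within 7 mm of the centre of the round plinth's top, the stand rests upright and still on the plinth (tilt below 0.05 rad), the stone sits in its cup (within 4 mm of its seat), and every bystander is within 15 mm of where it started (horizontal distance between stand and plinth_top below 0.007 m and z of stand in the frame of plinth_top between -0.003 and 0.003 m and angle between stand's own z axis and vertical below 0.05 rad and linear speed of stand below 0.01 m/s and distance between stone and stand_seat below 0.004 m and linear speed of stone below 0.02 m/s and distance of each of stand2, stone2, rock_a, rock_b, rock_c, mug, brush, lens from where it was at the start of the episode below 0.015 m); the robot touches nothing.
It fails at once if the stone is knocked off its stand or taken from it (more than 10 mm from its seat) (distance between stone and stand_seat above 0.01 m).
It fails at once if the stand is tipped more than 0.25 rad (angle between stand's own z axis and vertical above 0.25 rad).
It fails at once if the stand is lifted more than 8 mm off the plinth's top, or falls off it (z of stand in the frame of plinth_top above 0.008 m or z of stand in the frame of plinth_top below -0.008 m).
It fails at once if the stand or its stone is hit, pressed or pinched with more than 10 N (contact force between any of the fingers, the arm and stand above 10 N or contact force between any of the fingers, the arm and stone above 10 N).
It fails at once if a bystander is moved more than 15 mm (distance of any of stand2, stone2, rock_a, rock_b, rock_c, mug, brush, lens from where it was at the start of the episode above 0.015 m).
It also fails if it takes over 48 s, if anything falls off the work surface, if the arm or the gripper's body presses on something with over 40 N, if the wrist force passes 120 N, or if a joint passes its speed limit or range.

### The arm

A 6-joint arm with a two-finger parallel gripper is mounted at the origin on the work surface. World frame = base frame: x ahead of the robot, y to its left, z up, the work surface at z = 0. Lengths are in m, angles in rad, forces in N, time in s.
With the tool pointing down it reaches from about 0.375 to 0.9 m from the base axis. Payload 3.1 kg.
Tool frame: the origin (TCP) lies on the centre line of the jaws, within the pads' length; the fingertips stand 25 mm ahead of it and the grasp point (between the pads) lies 6 mm ahead of it (manip.tips_ahead is the distance from the TCP to the fingertips, in m); z points along the fingers, y is the direction in which the jaws open and shut (so a half turn about z gives the same grasp; the last joint's range is limited). The gripper opens to 85 mm and grips with 20 to 120 N. Pads are 22 mm wide; open, the fingers measure 114 mm over their backs; the gripper's body (76 mm by 85 mm) begins 54 mm behind the grasp point. The pads swing forward as they close: fully open they stand 13 mm farther back than shut.
Start: joints at [-1.304, 0.527, 1.433, -0, 1.181, -0.178], TCP at [0.269, -0.564, 0.256] pointing down, gripper open.
Joint ranges: [-3.08, 3.08], [-0.75, 2.2], [0.22, 2.44], [-1.43, 4.57], [0, 2.65], [-2.85, 2.85]. Speed limits (rad/s): [2.79, 2.79, 3.14, 3.14, 3.14, 3.14].

### API

Orientations are given as a unit quaternion [x, y, z, w].
In Python, from station import manip gives the robot as it stands.
- The arm moves only by the tool play_rows, never from a script. Its argument "steps" is a list that holds one entry, the list of rows, each a list of 6 numbers: the shift along the tool's x, y, z in m, then the turn, a rotation vector about the tool's x, y, z in degrees. In form: [[[x, y, z, rx, ry, rz], ...]]. A call has 1 to 10 rows; each row shifts and turns the commanded pose from where the row before left it, along the tool's axes as they then stand; what a row does not reach is not made up. A row lasts 1/8 s, in which the tool goes at most 62.5 mm and 10.7 degrees, less where a joint would pass 70% of its speed; a pose out of reach is approached as far as the arm can. A call is refused whole if a number of a shift passes 0.0625 or a number of a turn 10.7, either way. A call with a gripper value outside its range is refused whole. "fingers" is the opening, from 0 (shut) to 1 (fully open), set as the call begins (left out, the last holds). The fingers move at their own pace and stop on an object; "squeeze" is the grip in N (left out, the last holds). Time passes only in rows, so rows that do not move let the fingers close. It gives the time, the measured TCP pose, the force and the opening at its end, in the units of the state.
- manip.sense(): the state, without advancing time (a new reading comes with each control period).
- manip.snapshot(name): name is "scene" or "top" or "wrist"; returns a dict with "img" (420x560x3 uint8, red, green, blue), "K" (3x3 intrinsics, pixels), "world_from_camera" (4x4, takes a point from camera to world coordinates). Camera axes: x right, y down, z forward; pixel columns grow to the right and rows downward; lengths in m; the calibration is good to about 2 mm. A picture is of the moment at which its call begins. There is no depth.
- manip.sign_off(): hands the job in, once; it reports no verdict.
Trained networks look in a picture, given as the dict that the camera call returned (one of the last four; its "shot" number tells which), for a name from the list of things; names that differ only in an ending like _2 or _b are one class to them, and where a whole thing is asked for, a point or a joint stands for the part that bears it (a point fixed in the world has none). Each returns a list of dicts, best first, with "score" (0 to 1); they miss things now and then, are a little off and sometimes report something else, mostly with a low value. They report only what shows in the picture. A call takes as long as a camera call.
- manip.regions_of(label, picture): "pixels" (420x560 bool, what is visible of it) and "rect" ([left, top, right, bottom] in pixels, round what is visible of it).
- manip.pinpoint(label, picture): "point" ([column, row] in pixels: a listed point, or the origin of a listed thing).
The state is a dict: "t": time; "q": joint angles; "qd": joint speeds; "tau": joint torques, N m; "tcp_pos": TCP position; "tool_rot": TCP orientation; "force": force on the tool from outside, world axes, zero at the start; "ft_torque": the same for the moment, N m; "finger_gap": opening from 0.0 (shut) to 1.0 (fully open).
Only numpy, scipy, OpenCV 4.12 (cv2) and the standard library are available. Lean on these libraries where they do the work, as an engineer would, in place of code of your own. Each camera call takes 0.05 s, during which the arm holds its last target.

## Working session

There is one attempt and no reset: what is moved stays moved. The work goes in short steps, Python scripts to look and compute and a tool call to move; the robot and the scene stay as the last step left them, time stands still between calls to the robot, and variables do not carry over. Pictures are saved under pics/ and viewed, and the job is handed in when it is done.

Besides the shell and the picture viewer there is one more tool, called after "Emit:" as name(argument=value, ...) on one line, values as JSON. play_rows: Moves the arm, as the interface text tells. Its arguments: {"type":"object","properties":{"steps":{"type":"array"},"fingers":{"type":"number"},"squeeze":{"type":"number"}},"required":["steps"]}

```bash
ls; mkdir -p pics; cat > h.py <<'E'
import numpy as np, cv2
from station import manip
def shot(n,f):
    s=manip.snapshot(n); cv2.imwrite('pics/'+f,s['img'][:,:,::-1]); return s
def ray(s,p,z):
    K=np.array(s['K']);T=np.array(s['world_from_camera'])
    d=T[:3,:3]@np.linalg.solve(K,[p[0],p[1],1.]);o=T[:3,3]
    return o+d*(z-o[2])/d[2]
def proj(s,X):
    K=np.array(s['K']);T=np.linalg.inv(np.array(s['world_from_camera']))
    c=T[:3,:3]@np.array(X)+T[:3,3]; u=K@c; return u[:2]/u[2]
E
python3 - <<'E'
from h import *
print({k:np.round(v,3).tolist() for k,v in manip.sense().items()}, manip.tips_ahead)
for n in ['top','scene']:
    s=shot(n,n+'0.png'); print(n,np.round(s['world_from_camera'],3).tolist(),np.round(s['K'],1).tolist())
    for l,z in [('plinth_top',.05),('plinth',0),('stand',.05),('stone',.089),('stand_seat',.089)]:
        for r in manip.pinpoint(l,s)[:3]: print(l,r['point'],round(r['score'],2),ray(s,r['point'],z).round(4))
E
```

```text
pics
{'t': 0.0, 'q': [-1.305, 0.528, 1.434, -0.0, 1.181, -0.178], 'qd': [0.0, 0.001, 0.002, 0.001, -0.0, -0.001], 'tau': [0.0, -44.235, -17.802, -0.0, 0.008, 0.0], 'tcp_pos': [0.269, -0.564, 0.255], 'tool_rot': [0.975, 0.221, -0.0, -0.001], 'force': [-0.077, 0.047, 0.064], 'ft_torque': [-0.003, -0.018, -0.027], 'finger_gap': 0.999} 0.025
top [[-0.007, -0.994, 0.107, 0.518], [-1.0, 0.007, -0.004, 0.007], [0.004, -0.107, -0.994, 1.007], [0.0, 0.0, 0.0, 1.0]] [[443.5, 0.0, 278.5], [0.0, 443.5, 207.3], [0.0, 0.0, 1.0]]
plinth_top [364.2, 254.3] 0.83 [ 0.5182 -0.1805  0.05  ]
plinth [358.8, 252.8] 0.72 [ 0.5217 -0.1782  0.    ]
plinth [260.5, 165.2] 0.53 [0.7244 0.0435 0.    ]
stand [191.6, 259.9] 0.68 [0.5089 0.1898 0.05  ]
stand [154.9, 169.4] 0.63 [0.7063 0.2728 0.05  ]
stone [359.1, 263.5] 0.75 [ 0.4995 -0.1619  0.089 ]
stone [189.8, 260.8] 0.63 [0.5075 0.186  0.089 ]
stand_seat [356.1, 262.3] 0.54 [ 0.502  -0.1558  0.089 ]
scene [[-0.383, 0.693, -0.61, 1.126], [0.924, 0.29, -0.251, 0.233], [0.003, -0.66, -0.752, 0.761], [0.0, 0.0, 0.0, 1.0]] [[426.7, 0.0, 270.7], [0.0, 426.7, 206.2], [0.0, 0.0, 1.0]]
plinth_top [207.7, 176.2] 0.96 [ 0.5187 -0.1779  0.05  ]
plinth [210.3, 194.4] 0.95 [ 0.5292 -0.1712  0.    ]
plinth [358.0, 225.9] 0.45 [0.486  0.1858 0.    ]
stand [216.1, 175.3] 0.78 [ 0.5084 -0.161   0.05  ]
stand [358.9, 225.7] 0.59 [0.5268 0.1905 0.05  ]
stone [364.1, 211.2] 0.64 [0.5178 0.1929 0.089 ]
stone [216.5, 159.3] 0.6 [ 0.4949 -0.1629  0.089 ]
stand_seat [216.6, 159.4] 0.71 [ 0.4951 -0.1625  0.089 ]
stand_seat [216.6, 158.3] 0.29 [ 0.4917 -0.1643  0.089 ]
```

View pics/top0.png

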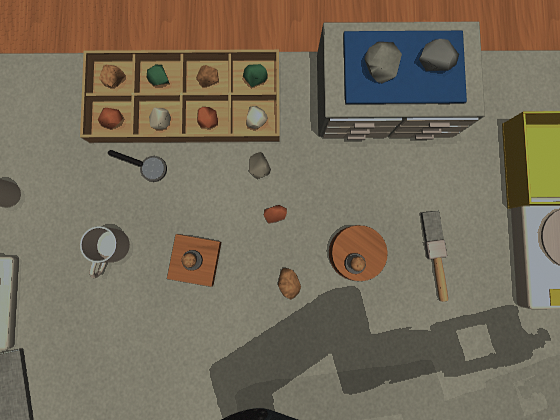

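View pics/scene0.png

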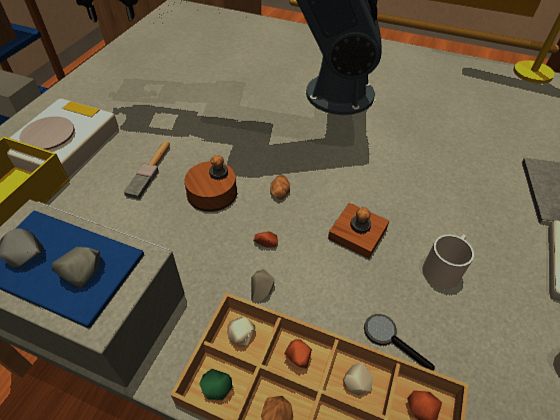

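```bash
cat > fit.py <<'E'
from h import *
# fit plinth & stone from masks with circle projections
def circ(c,r,z,n=90):
    a=np.linspace(0,2*np.pi,n,endpoint=False); return np.c_[c[0]+r*np.cos(a),c[1]+r*np.sin(a),np.full(n,z)]
def masks(s,l):
    return manip.regions_of(l,s)
E
python3 - <<'E'
from fit import *
for n in ['top','scene']:
    s=shot(n,n+'1.png')
    big=cv2.resize(s['img'],None,fx=1,fy=1)
    for l in ['plinth','stand','stone','plinth_top']:
        for r in masks(s,l)[:3]:
            m=np.array(r['pixels']); ys,xs=np.nonzero(m); print(n,l,round(r['score'],2),np.round(r['rect'],1),m.sum(),xs.mean().round(1),ys.mean().round(1))
    c=proj(s,[.51,-.17,.06]).astype(int)
    cr=s['img'][max(c[1]-70,0):c[1]+70,max(c[0]-90,0):c[0]+90,::-1]
    print(c); cv2.imwrite(f'pics/crop_{n}.png',cv2.resize(cr,None,fx=4,fy=4,interpolation=cv2.INTER_CUBIC))
E
```

```text
top plinth 0.82 [331.5 226.3 388.3 281.6] 2212 358.1 251.3
top stand 0.49 [187.6 249.7 201.8 270.2] 149 195.8 260.3
top stand 0.47 [344.3 251.4 364.7 276.3] 214 352.7 263.6
top stone 0.74 [350.8 256.2 367.1 272.2] 189 357.7 264.1
top stone 0.48 [180.6 255.6 196.1 270.6] 171 189.0 260.3
top stone 0.46 [342.8 253.6 362.2 275.5] 168 351.0 263.2
top plinth_top 0.88 [329.9 224.9 387.7 282.6] 2252 358.2 251.5
[360 258]
scene plinth 0.95 [184.9 160.9 237.2 211.4] 1952 209.4 188.4
scene stand 0.55 [350.  215.6 371.6 234.2] 279 359.2 225.2
scene stand 0.49 [206.6 163.9 227.  181.9] 215 218.0 172.4
scene stand 0.46 [421.6 237.  471.9 290.6] 2002 447.3 260.8
scene stone 0.71 [211.4 154.8 227.4 166.6] 149 217.3 160.9
scene stone 0.67 [358.8 207.9 371.7 220.7] 155 362.7 214.3
scene stone 0.23 [211.4 166.5 231.6 179.9] 231 218.0 172.5
scene plinth_top 0.93 [182.7 161.8 236.  211.8] 1851 209.5 188.5
[211 171]
```

View pics/crop_top.png

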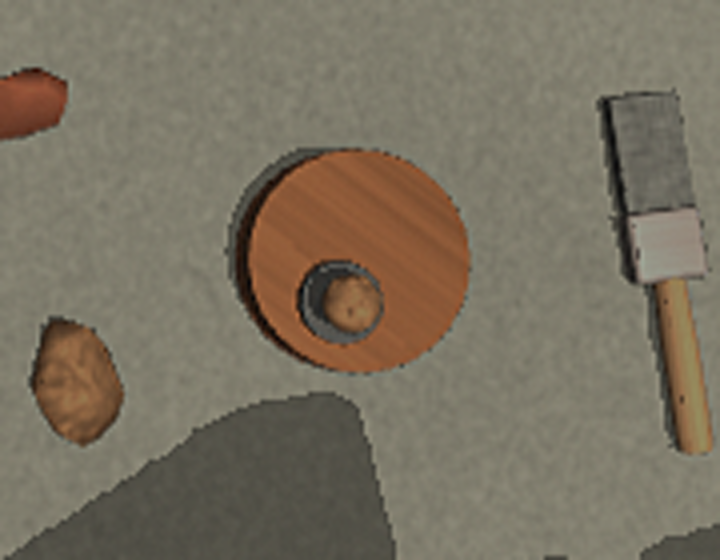

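View pics/crop_scene.png

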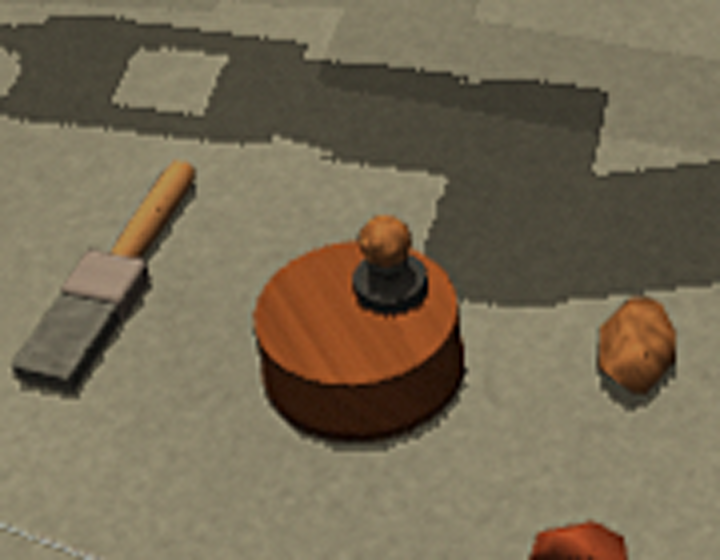

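```bash
cat > meas.py <<'E'
from fit import *
from scipy.optimize import minimize
def measure(s,dbg=None):
    img=s['img'].astype(float); hsv=cv2.cvtColor(s['img'],cv2.COLOR_RGB2HSV)
    g=cv2.cvtColor(s['img'],cv2.COLOR_RGB2GRAY).astype(np.float32)
    f=lambda im,P:cv2.remap(im,P[:,0].astype(np.float32)[None],P[:,1].astype(np.float32)[None],cv2.INTER_LINEAR)[0]
    red=(s['img'][:,:,0].astype(np.float32)-s['img'][:,:,2])  # orange-ness
    def cost(c,im,r,z,d,sgn):
        i=np.array([proj(s,p) for p in circ(c,r-d,z,60)]); o=np.array([proj(s,p) for p in circ(c,r+d,z,60)])
        return -sgn*np.mean(np.clip(f(im,i)-f(im,o),-60,60))
    def best(c0,im,r,z,d,sgn,R=.012):
        G=np.arange(-R,R+1e-9,.003); b=min(((cost((c0[0]+a,c0[1]+e),im,r,z,d,sgn),c0[0]+a,c0[1]+e) for a in G for e in G))
        m=minimize(cost,b[1:],args=(im,r,z,d,sgn),method='Nelder-Mead',options=dict(initial_simplex=[b[1:],(b[1]+.002,b[2]),(b[1],b[2]+.002)],xatol=1e-4))
        return m.x,m.fun
    p=best((.518,-.178),red,.06,.05,.003,1)
    return p,best,red,g
E
python3 - <<'E'
from meas import *
for n in ['top','scene']:
    s=manip.snapshot(n); p,best,red,g=measure(s)
    f=best((.4985,-.157),red,.022,.062,.003,-1)
    print(n,'plinth',p,'foot',f,'off',p[0]-f[0])
    im=s['img'][:,:,::-1].copy(); im=cv2.resize(im,None,fx=4,fy=4,interpolation=cv2.INTER_CUBIC)
    for c,r,z in [(p[0],.06,.05),(f[0],.022,.062),(f[0],.022,.05),(f[0],.0125,.0765)]:
        P=np.array([proj(s,q) for q in circ(c,r,z)])*4+1.5
        cv2.polylines(im,[P.round().astype(int)],True,(0,255,0),1)
    q=proj(s,[.51,-.17,.06])*4; x,y=q.astype(int); cv2.imwrite(f'pics/fit_{n}.png',im[max(y-200,0):y+200,x-250:x+250])
s=shot('wrist','wrist0.png')
E
```

```text
top plinth (array([ 0.52221875, -0.1700625 ]), np.float64(-60.0)) foot (array([ 0.49976438, -0.15891734]), np.float64(-55.75631332397461)) off [ 0.02245437 -0.01114516]
scene plinth (array([ 0.52046559, -0.17032163]), np.float64(-54.75880432128906)) foot (array([ 0.50582271, -0.15472124]), np.float64(-46.00061798095703)) off [ 0.01464288 -0.0156004 ]
```

```bash
python3 -c "
import cv2,numpy as np
a=cv2.imread('pics/fit_top.png');b=cv2.imread('pics/fit_scene.png');print(a.shape,b.shape);cv2.imwrite('pics/fits.png',cv2.resize(np.hstack([a,b]),(800,320)))"
```

```text
(400, 500, 3) (400, 500, 3)
```

View pics/fit_top.png

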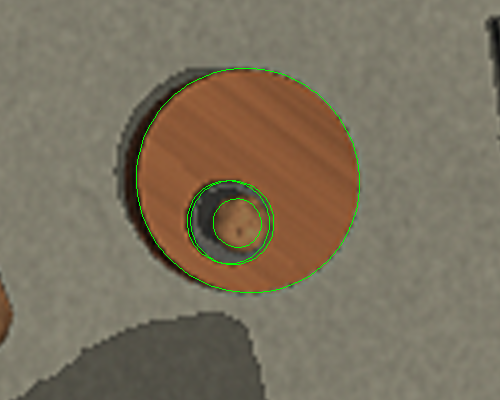

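View pics/fit_scene.png

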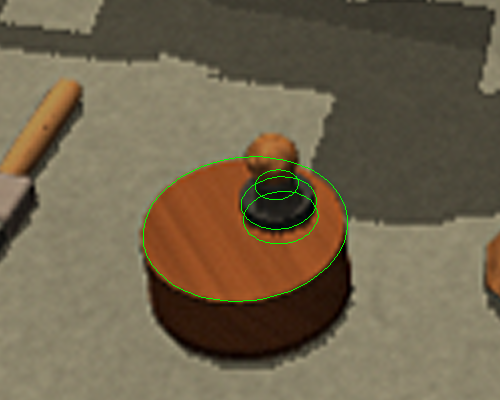

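```bash
cat > meas.py <<'E'
from fit import *
from scipy.optimize import minimize
def fitc(s,c0,im,r,z,sgn,arc=None,d=.002,R=.009):
    cam=np.array(s['world_from_camera'])[:2,3]; a0=np.arctan2(cam[1]-c0[1],cam[0]-c0[0])
    a=np.linspace(0,2*np.pi,120,endpoint=False)
    if arc: a=np.linspace(a0-arc,a0+arc,60)
    K=np.array(s['K']);T=np.linalg.inv(np.array(s['world_from_camera']))
    def smp(c,rr):
        P=np.c_[c[0]+rr*np.cos(a),c[1]+rr*np.sin(a),np.full(len(a),z)]@T[:3,:3].T+T[:3,3]
        u=(P@K.T); u=(u[:,:2]/u[:,2:]).astype(np.float32)
        return cv2.remap(im,u[:,0][None],u[:,1][None],cv2.INTER_LINEAR)[0]
    def cost(c): return -sgn*np.mean(smp(c,r-d)-smp(c,r+d))
    G=np.arange(-R,R+1e-9,.0015); b=min((cost((c0[0]+i,c0[1]+j)),c0[0]+i,c0[1]+j) for i in G for j in G)
    m=minimize(cost,b[1:],method='Nelder-Mead',options=dict(initial_simplex=[b[1:],(b[1]+.0015,b[2]),(b[1],b[2]+.0015)],xatol=1e-5))
    return m.x,m.fun
def measure(s,n,f0,p0=(.5215,-.170)):
    red=cv2.GaussianBlur(s['img'][:,:,0].astype(np.float32)-s['img'][:,:,2],(0,0),.7)
    p,pc=fitc(s,p0,red,.06,.05,1)
    f,fc=fitc(s,f0,red,.022,.062 if n=='top' else .05,-1,arc=None if n=='top' else 1.5)
    return p,f,pc,fc
def run(f0,tag,cams=('top','scene')):
    for n in cams:
        s=manip.snapshot(n); p,f,pc,fc=measure(s,n,f0)
        print(n,'plinth',p.round(4),'foot',f.round(4),'off',((p-f)*1e3).round(1),round(pc),round(fc))
        im=cv2.resize(s['img'][:,:,::-1],None,fx=4,fy=4,interpolation=cv2.INTER_CUBIC)
        for c,r,z in [(p,.06,.05),(f,.022,.062),(f,.022,.05)]:
            P=np.array([proj(s,q) for q in circ(c,r,z)])*4+1.5
            cv2.polylines(im,[P.round().astype(int)],True,(0,255,0),1)
        x,y=(proj(s,[.51,-.17,.06])*4).astype(int); cv2.imwrite(f'pics/{tag}_{n}.png',im[max(y-250,0):y+250,x-300:x+300])
E
python3 - <<'E'
from meas import *
run((.4995,-.158),'a')
E
```

```text
top plinth [ 0.522  -0.1702] foot [ 0.5    -0.1578] off [ 22.  -12.5] -51 -52
scene plinth [ 0.5218 -0.1712] foot [ 0.4985 -0.1596] off [ 23.3 -11.6] -47 -66
```

View pics/a_scene.png

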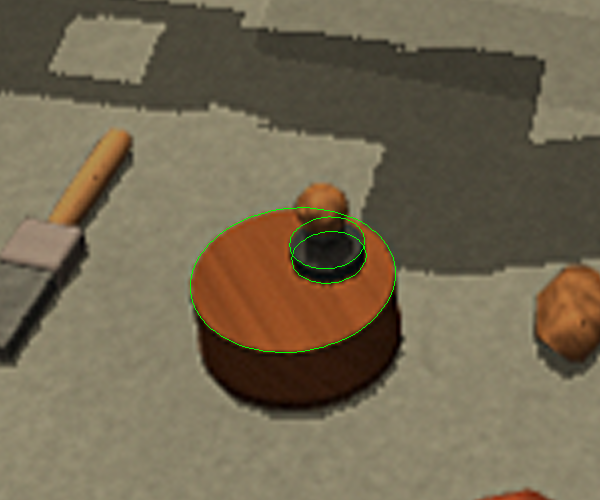

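View pics/wrist0.png

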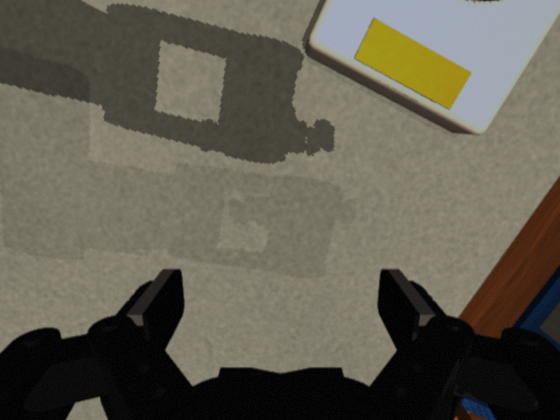

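```bash
python3 - <<'E'
from h import *
from scipy.spatial.transform import Rotation as R
s=manip.snapshot('wrist');st=manip.sense();T=np.array(s['world_from_camera']);Rt=R.from_quat(st['tool_rot']).as_matrix()
print((Rt.T@(T[:3,3]-st['tcp_pos'])).round(4),(Rt.T@T[:3,:3]).round(3).tolist(),st['t'])
E
```

```text
[ 7.170e-02 -1.000e-04 -1.177e-01] [[0.001, -0.96, -0.279], [1.0, 0.001, 0.0], [-0.0, -0.279, 0.96]] 1.4
```

Emit:
play_rows(steps=[[[0.039,-0.0345,0,0,0,0],[0.039,-0.0345,0,0,0,0],[0.039,-0.0345,0,0,0,0],[0.039,-0.0345,0,0,0,0],[0.039,-0.0345,0,0,0,0],[0.039,-0.0345,0,0,0,0],[0.039,-0.0345,0,0,0,0],[0.039,-0.0345,0,0,0,0],[0.039,-0.0345,0,0,0,0],[0,0,0,0,0,0]]], fingers=0.24)

```text
t: 2.65
tcp_pos: [0.4528, -0.1298, 0.2565]
tool_rot: [0.975, 0.223, 0.0, -0.0]
force: [-1.0, 0.3, 0.6]
finger_gap: 0.242
```

Emit:
play_rows(steps=[[[0,0,0.016,0,0,10.7],[0,0,0.016,0,0,10.7],[0,0,0.016,0,0,10.7],[0,0,0.016,0,0,10.7],[0,0,0.016,0,0,10.7],[0,0,0,0,8,0],[0,0,0,0,0,0],[0,0,0,0,0,0]]])

```text
t: 3.65
tcp_pos: [0.453, -0.134, 0.1768]
tool_rot: [0.968, -0.242, 0.068, 0.017]
force: [-0.8, -0.0, 0.9]
finger_gap: 0.237
```

```bash
cat > tip.py <<'E'
from h import *
from scipy.spatial.transform import Rotation as R
def tips(ahead=.025):
    st=manip.sense();Rt=R.from_quat(st['tool_rot']).as_matrix();t=np.array(st['tcp_pos'])
    print('t',st['t'],'tcp',t.round(4),'F',np.round(st['force'],2),'gap',round(st['finger_gap'],3))
    print('x',Rt[:,0].round(3),'y',Rt[:,1].round(3),'z',Rt[:,2].round(3))
    out={}
    for nm,x in [('lead',.011),('trail',-.011)]:
        p=t+Rt@[x,0,ahead]; out[nm]=p; print(nm,p.round(4))
    return t,Rt,out
E
python3 - <<'E'
from tip import *
t,Rt,o=tips()
s=shot('wrist','wrist1.png'); shot('scene','scene1.png')
print(manip.sense()['t'])
for p in [(.4995,-.1585,.05),(.522,-.1705,.05)]: print(proj(s,p))
E
```

```text
t 3.65 tcp [ 0.453  -0.134   0.1768] F [-0.78 -0.03  0.92] gap 0.237
x [ 0.874 -0.466  0.14 ] y [-0.47  -0.882  0.   ] z [ 0.123 -0.066 -0.99 ]
lead [ 0.4657 -0.1408  0.1536]
trail [ 0.4464 -0.1306  0.1505]
3.75
[281.11362486 169.69922437]
[281.1594532  135.42917992]
```

View pics/wrist1.png

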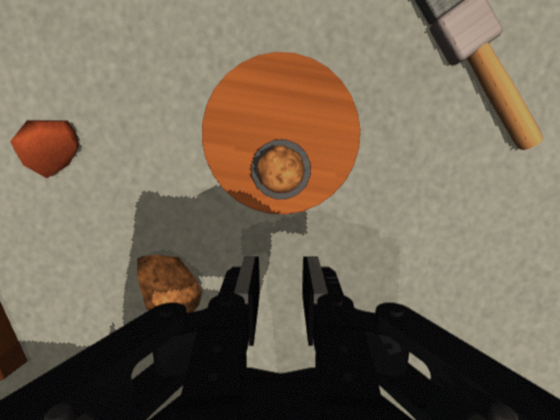

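View pics/scene1.png

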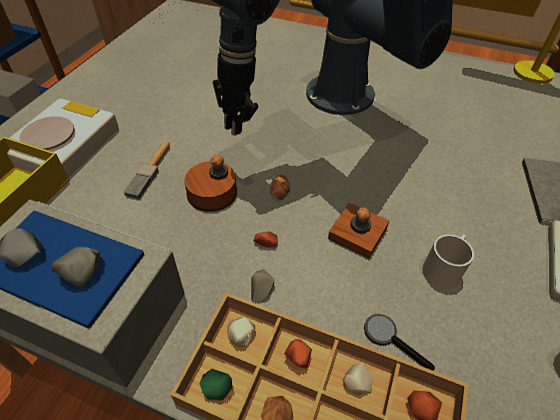

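```bash
python3 - <<'E'
from tip import *
t,Rt,o=tips()
s=manip.snapshot('wrist')
for a in (.012,.018,.022,.025,.028,.032):
  for x in (.011,): print(a,proj(s,t+Rt@[x,.0101,a]).round(1),proj(s,t+Rt@[x,-.0101,a]).round(1),proj(s,t+Rt@[-x,-.0101,a]).round(1))
E
```

```text
t 3.75 tcp [ 0.4535 -0.134   0.1769] F [-0.74 -0.02  0.98] gap 0.242
x [ 0.874 -0.465  0.141] y [-0.47  -0.883  0.   ] z [ 0.124 -0.066 -0.99 ]
lead [ 0.4662 -0.1408  0.1537]
trail [ 0.4469 -0.1306  0.1506]
0.012 [305.9 265.4] [258.8 265.3] [259.7 310.5]
0.018 [304.9 259.7] [259.7 259.6] [260.5 303.3]
0.022 [304.3 256.1] [260.2 256. ] [261.  298.8]
0.025 [303.8 253.5] [260.6 253.5] [261.3 295.5]
0.028 [303.4 251.1] [260.9 251. ] [261.6 292.4]
0.032 [302.9 247.9] [261.4 247.9] [262.1 288.4]
```

Emit:
play_rows(steps=[[[-0.0028,0,0.0198,0,0,0],[-0.0028,0,0.0198,0,0,0],[-0.0028,0,0.0198,0,0,0],[-0.0028,0,0.0198,0,0,0],[-0.0014,0,0.0099,0,0,0],[-0.0007,0,0.005,0,0,0],[0,0,0,0,0,0]]])

```text
t: 4.68
tcp_pos: [0.4524, -0.1329, 0.0813]
tool_rot: [0.968, -0.241, 0.068, 0.017]
force: [0.5, 0.1, -0.3]
finger_gap: 0.244
```

```bash
python3 - <<'E'
from tip import *
t,Rt,o=tips(.0215)
s=shot('wrist','wrist2.png')
sc=manip.snapshot('scene'); c=proj(sc,[.49,-.16,.07]).astype(int)
cv2.imwrite('pics/sc2.png',cv2.resize(sc['img'][c[1]-60:c[1]+60,c[0]-75:c[0]+75,::-1],None,fx=5,fy=5,interpolation=cv2.INTER_CUBIC))
E
```

```text
t 4.675 tcp [ 0.4524 -0.1329  0.0813] F [ 0.49  0.09 -0.32] gap 0.244
x [ 0.874 -0.465  0.139] y [-0.47  -0.883  0.   ] z [ 0.123 -0.065 -0.99 ]
lead [ 0.4646 -0.1395  0.0616]
trail [ 0.4454 -0.1292  0.0585]
```

View pics/sc2.png

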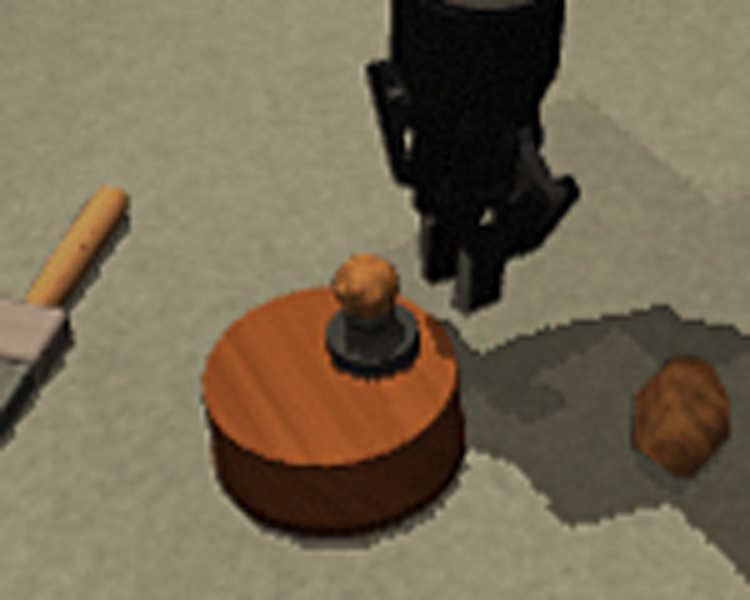

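View pics/wrist2.png

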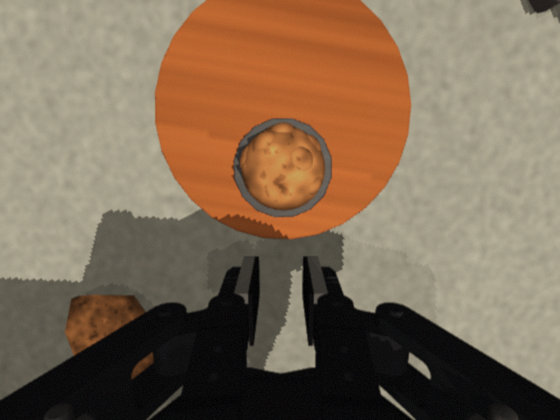

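```bash
python3 - <<'E'
from tip import *
t,Rt,o=tips(.0215)
sc=manip.snapshot('scene'); c=proj(sc,[.49,-.16,.07]).astype(int)
for a in (.0215,.025):
  for x in (.011,-.011):
    for y in (.0103,-.0103,-.018): print(a,x,y,((proj(sc,t+Rt@[x,y,a])-c+[75,60])*5).round(0))
E
```

```text
t 4.775 tcp [ 0.4525 -0.133   0.0818] F [ 0.27  0.66 -0.2 ] gap 0.238
x [ 0.874 -0.465  0.14 ] y [-0.47  -0.883  0.   ] z [ 0.124 -0.066 -0.99 ]
lead [ 0.4648 -0.1395  0.062 ]
trail [ 0.4455 -0.1293  0.0589]
0.0215 0.011 0.0103 [428. 280.]
0.0215 0.011 -0.0103 [453. 303.]
0.0215 0.011 -0.018 [463. 312.]
0.0215 -0.011 0.0103 [464. 266.]
0.0215 -0.011 -0.0103 [490. 288.]
0.0215 -0.011 -0.018 [499. 297.]
0.025 0.011 0.0103 [427. 286.]
0.025 0.011 -0.0103 [453. 309.]
0.025 0.011 -0.018 [462. 318.]
0.025 -0.011 0.0103 [464. 272.]
0.025 -0.011 -0.0103 [489. 294.]
0.025 -0.011 -0.018 [499. 302.]
```

Emit:
play_rows(steps=[[[-0.0006,0,0.0043,0,0,0],[0,0,0,0,0,0],[0.004,0,0.00056,0,0,0],[0.004,0,0.00056,0,0,0],[0.004,0,0.00056,0,0,0],[0.002,0,0.00028,0,0,0],[0,0,0,0,0,0]]])

```text
t: 5.7
tcp_pos: [0.4648, -0.1396, 0.077]
tool_rot: [0.968, -0.241, 0.068, 0.017]
force: [0.1, 0.6, -0.8]
finger_gap: 0.237
```

```bash
python3 - <<'E'
from tip import *
t,Rt,o=tips(.0225)
s=shot('wrist','wrist3.png')
sc=manip.snapshot('scene'); c=proj(sc,[.49,-.16,.07]).astype(int)
cv2.imwrite('pics/sc3.png',cv2.resize(sc['img'][c[1]-60:c[1]+60,c[0]-75:c[0]+75,::-1],None,fx=5,fy=5,interpolation=cv2.INTER_CUBIC))
E
```

```text
t 5.7 tcp [ 0.4648 -0.1396  0.077 ] F [ 0.07  0.55 -0.77] gap 0.237
x [ 0.874 -0.465  0.139] y [-0.47  -0.883  0.   ] z [ 0.123 -0.066 -0.99 ]
lead [ 0.4772 -0.1462  0.0562]
trail [ 0.458  -0.1359  0.0531]
```

View pics/sc3.png

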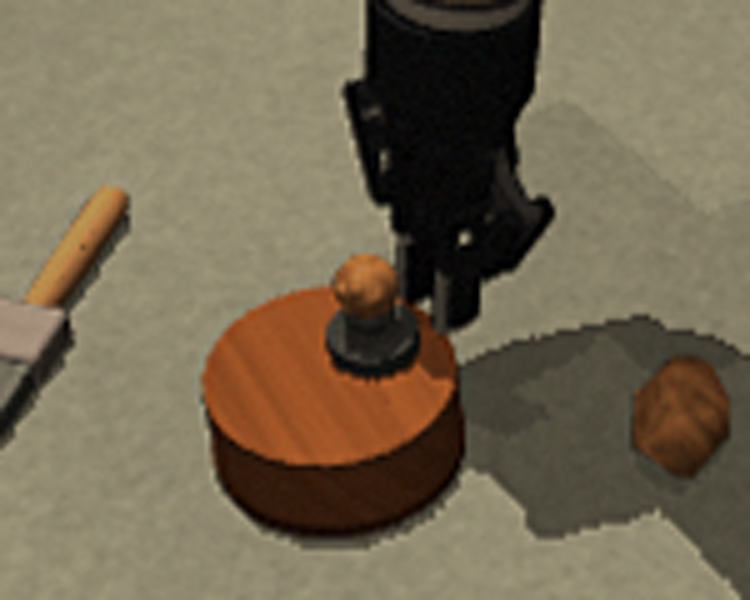

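View pics/wrist3.png

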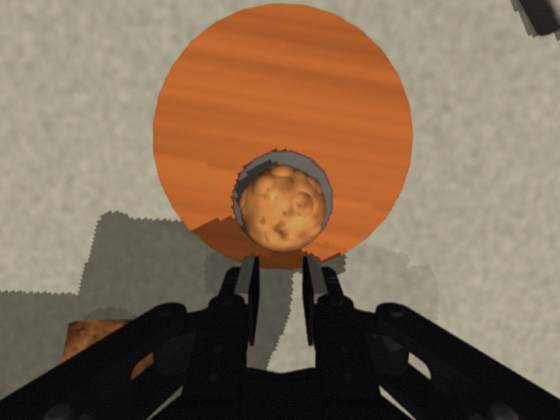

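Emit:
play_rows(steps=[[[0.002,0,0.00028,0,0,0],[0.002,0,0.00028,0,0,0],[0.002,0,0.00028,0,0,0],[0.002,0,0.00028,0,0,0],[0.002,0,0.00028,0,0,0],[0.002,0,0.00028,0,0,0],[0.002,0,0.00028,0,0,0],[0,0,0,0,0,0]]])

```text
t: 6.8
tcp_pos: [0.4775, -0.1463, 0.077]
tool_rot: [0.968, -0.241, 0.068, 0.017]
force: [-0.4, 0.5, -0.2]
finger_gap: 0.24
```

```bash
python3 - <<'E'
from tip import *
t,Rt,o=tips(.0225)
s=shot('wrist','wrist4.png')
sc=manip.snapshot('scene'); c=proj(sc,[.49,-.16,.07]).astype(int)
cv2.imwrite('pics/sc4.png',cv2.resize(sc['img'][c[1]-60:c[1]+60,c[0]-75:c[0]+75,::-1],None,fx=5,fy=5,interpolation=cv2.INTER_CUBIC))
E
```

```text
t 6.8 tcp [ 0.4775 -0.1463  0.077 ] F [-0.36  0.49 -0.19] gap 0.24
x [ 0.874 -0.465  0.14 ] y [-0.47  -0.883  0.   ] z [ 0.124 -0.066 -0.99 ]
lead [ 0.4899 -0.1529  0.0562]
trail [ 0.4707 -0.1427  0.0532]
```

View pics/sc4.png

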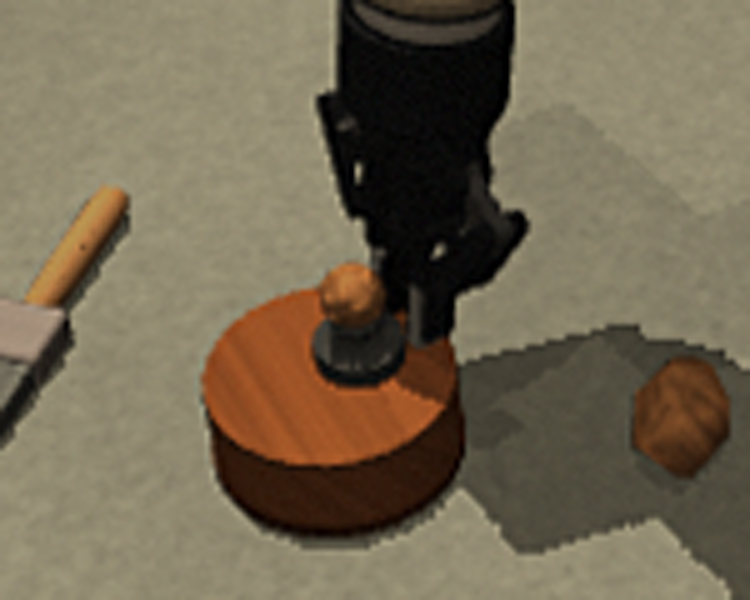

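View pics/wrist4.png

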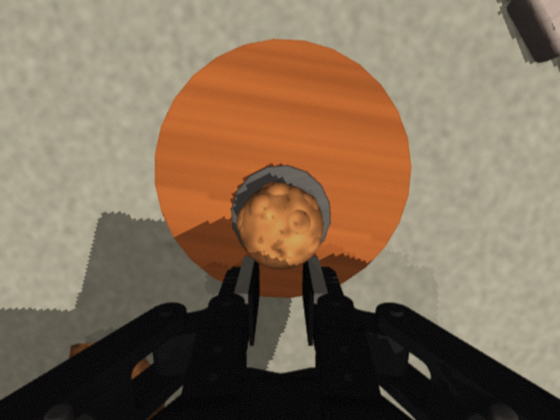

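```bash
python3 - <<'E'
from meas import *
run((.508,-.162),'b')
E
```

```text
top plinth [ 0.5216 -0.17  ] foot [ 0.5076 -0.1611] off [13.9 -8.9] -38 -32
scene plinth [ 0.5217 -0.1711] foot [ 0.5062 -0.1635] off [15.5 -7.6] -38 -59
```

View pics/b_scene.png

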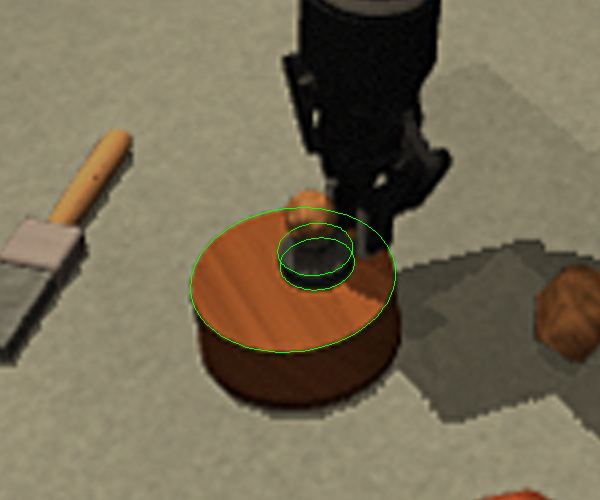

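View pics/b_top.png

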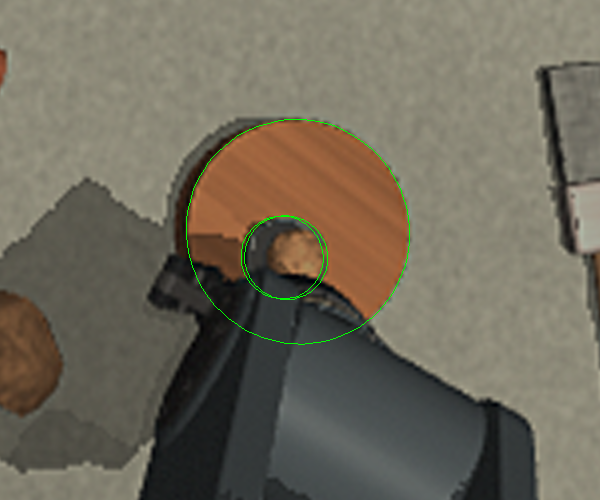

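Emit:
play_rows(steps=[[[0.0021,0,0.0003,0,0,0],[0.0021,0,0.0003,0,0,0],[0.0021,0,0.0003,0,0,0],[0.0021,0,0.0003,0,0,0],[0.0021,0,0.0003,0,0,0],[0.0021,0,0.0003,0,0,0],[0.0021,0,0.0003,0,0,0],[0.0015,0,0.0002,0,0,0],[0,0,0,0,0,0]]])

```text
t: 8.12
tcp_pos: [0.4918, -0.154, 0.077]
tool_rot: [0.968, -0.241, 0.068, 0.017]
force: [-0.9, 0.9, 0.4]
finger_gap: 0.243
```

```bash
python3 - <<'E'
from meas import *
from tip import *
tips(.0225)
run((.5215,-.17),'c')
shot('wrist','wrist5.png')
E
```

```text
t 8.125 tcp [ 0.4918 -0.154   0.077 ] F [-0.86  0.93  0.44] gap 0.243
x [ 0.874 -0.465  0.14 ] y [-0.47  -0.883  0.   ] z [ 0.123 -0.066 -0.99 ]
lead [ 0.5042 -0.1605  0.0562]
trail [ 0.485  -0.1503  0.0532]
top plinth [ 0.5214 -0.17  ] foot [ 0.5224 -0.1685] off [-1.  -1.4] -33 -30
scene plinth [ 0.5216 -0.1713] foot [ 0.5206 -0.1707] off [ 1.  -0.5] -37 -60
```

View pics/c_scene.png

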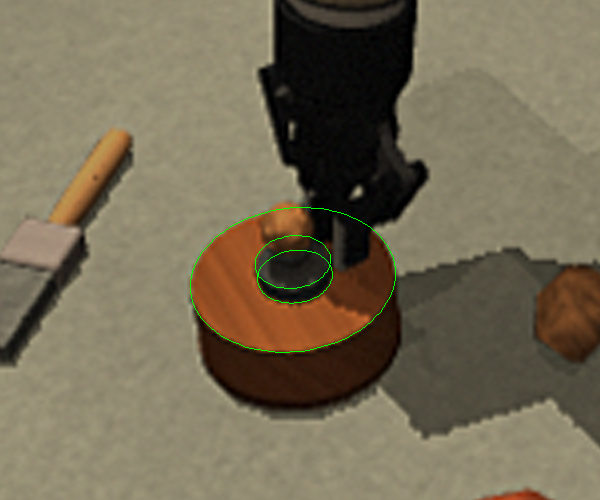

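View pics/wrist5.png

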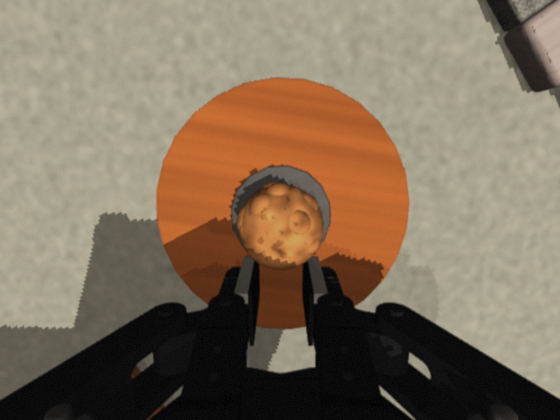

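Centred to about 1 mm. Retreat backwards slowly, then rise.

Emit:
play_rows(steps=[[[-0.002,0,-0.0003,0,0,0],[-0.004,0,-0.0006,0,0,0],[-0.008,0,-0.0011,0,0,0],[-0.01,0,-0.0014,0,0,0],[-0.01,0,-0.0014,0,0,0],[-0.02,0,-0.003,0,0,0],[0,0,-0.03,0,0,0],[0,0,-0.05,0,0,0],[0,0,-0.05,0,0,0],[0,0,0,0,0,0]]])

```text
t: 9.52
tcp_pos: [0.4283, -0.12, 0.2091]
tool_rot: [0.968, -0.241, 0.072, 0.018]
force: [0.2, -0.3, -0.5]
finger_gap: 0.241
```

Emit:
play_rows(steps=[[[-0.03,-0.03,0,0,0,0],[-0.02,-0.05,0,0,0,0],[-0.01,-0.05,0,0,0,0],[0,-0.05,0,0,0,0],[0,0,0,0,0,0],[0,0,0,0,0,0]]])

```text
t: 10.28
tcp_pos: [0.4581, 0.0672, 0.1963]
tool_rot: [0.968, -0.241, 0.066, 0.017]
force: [1.7, -0.4, 0.5]
finger_gap: 0.243
```

```bash
python3 - <<'E'
from meas import *
run((.5215,-.17),'d')
E
```

```text
top plinth [ 0.522  -0.1702] foot [ 0.5217 -0.1682] off [ 0.3 -2.1] -53 -52
scene plinth [ 0.5218 -0.1714] foot [ 0.5205 -0.1707] off [ 1.3 -0.6] -51 -70
```

View pics/d_scene.png

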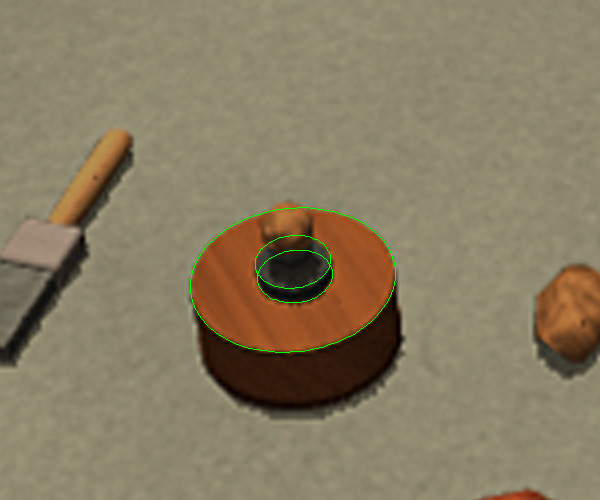

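View pics/d_top.png

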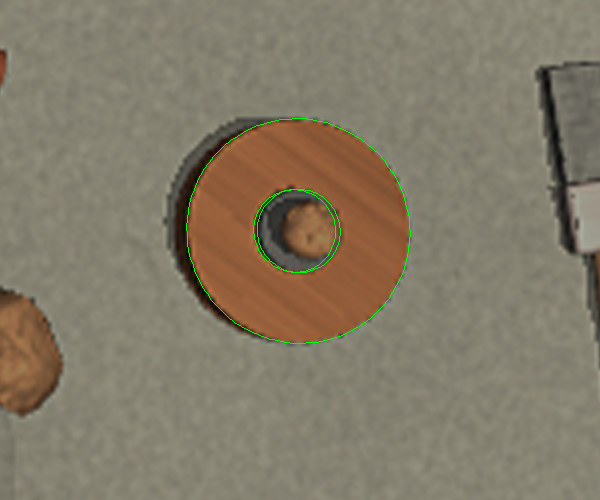

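```bash
python3 -c "
from station import manip
print(manip.sense()['t'], manip.sign_off())"
```

```text
the job is handed in; nothing more can be done
10.375 None
```

The stand is centred on the plinth to about 2 mm by my last camera checks (limit 7 mm), and the job is handed in at 10.4 s of the 48 s. No verdict is reported at hand-in.

**What I did:** I measured the stand about 25.5 mm off-centre. I then slid it by its foot with the two slightly opened fingertips, about 2 mm per row in two stages. After that I backed the fingers off, raised the arm and moved it clear.

**Last checks, hand away:**
- **Centring:** the top camera puts the stand (0.3, −2.1) mm off-centre. The scene camera puts it (1.3, −0.6) mm off. They differ by about 2 mm, which is within the stated calibration error.
- **Stand and stone:** both pictures show the stand upright on the plinth with the stone in its cup. I judged this by eye and did not measure tilt or the stone's distance from its seat.
- **Forces:** wrist readings between moves were no more than about 1.7 N. I did not see the readings during the push itself.
- **Bystanders:** I never worked near the other objects except when passing above them. The brush and nearest rock look unmoved in the close-ups, but I did not measure any bystander's position at the end.

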